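Pack up the re-keying job

TASK

Pack up after re-keying: take the loose cover off the round metal tub, put all the loose brass lock cylinders into the tub, then set the cover back on so that it sits seated and level. Also slide each flat scraper, blade on edge, into a slot of the wooden rack, one to a slot, fully home with the handle lying on the rack's base plate. Leave the padlock, the oil bottle and the tweezers where they are.

Things in the scene. Friction and masses are not known exactly. Their poses are not given: they have to be found in the camera images.
- tub: round aluminium tub with a flat floor, at the start closed by its loose cover, fixed to the bench: outside diameter 140 mm, bore 132 mm, floor 5 mm and rim 44 mm above the bench. Origin: centre of its underside, on the bench; z up.
- cover: loose round aluminium cover of the tub, about 140 g, at the start seated on it: a tapered spigot (112 mm across at the bottom, 124 mm at 7 mm up) that drops into the bore, a flange 140 mm across and 5 mm thick (7 to 12 mm up), and a black upright knob. Origin: centre of its underside; z up. Seated, the flange rests on the rim and the origin is 37 mm above the tub's origin
- cover_knob (a point): middle of the cover's knob, a plain black cylinder 20 mm in diameter and 27 mm tall (it stands from 12 to 39 mm above the cover's underside; this point is 26 mm above it)
- rack: rack fixed to the bench: grey base plate 150 (x) by 144 (y) by 8 mm; on its far half a wooden block from x = +10 (front) to +74 mm, top 32 mm above the bench. Three slots run along x at y = +52, 0, -52 mm: 8 mm wide, 24 mm deep to the base plate, open at top and front (mouth corners rounded, radius 6 mm), ending at a rear wall at x = +66 mm. Origin: underside centre; +x front to rear, z up
- rack_slot0 (a point): inner end of the rack's slot at y = +52 mm: on the base plate (8 mm above the bench), midway across the slot, at the rear wall. A scraper that is fully home has its tip point within about 2 mm of such a point
- rack_slot1 (a point): inner end of the rack's slot at y = 0 mm: on the base plate (8 mm above the bench), midway across the slot, at the rear wall. A scraper that is fully home has its tip point within about 2 mm of such a point
- rack_slot2 (a point): inner end of the rack's slot at y = -52 mm: on the base plate (8 mm above the bench), midway across the slot, at the rear wall. A scraper that is fully home has its tip point within about 2 mm of such a point
- scraper_0: flat scraper, 90 g, 135 mm long, may be absent: black handle 22 x 22 x 75 mm, in line with it a steel blade 4 mm thick, 20 mm tall, 60 mm long. Lies with the blade on edge (upright), its lower edge 1 mm above the handle's underside. Origin: underside of the handle's middle; +x to the blade, z up; handle ends at x = +37.5 mm, tip at +97.5 mm; centre of mass 9 mm ahead of the handle's middle
- scraper_0_grip (a point): centre of the scraper's handle, 11 mm above its underside; axes as the scraper's
- scraper_0_tip (a point): lower corner of the blade's tip, midway across its thickness
- scraper_1: flat scraper, 90 g, 135 mm long, may be absent: black handle 22 x 22 x 75 mm, in line with it a steel blade 4 mm thick, 20 mm tall, 60 mm long. Lies with the blade on edge (upright), its lower edge 1 mm above the handle's underside. Origin: underside of the handle's middle; +x to the blade, z up; handle ends at x = +37.5 mm, tip at +97.5 mm; centre of mass 9 mm ahead of the handle's middle
- scraper_1_grip (a point): centre of the scraper's handle, 11 mm above its underside; axes as the scraper's
- scraper_1_tip (a point): lower corner of the blade's tip, midway across its thickness
- scraper_2: flat scraper, 90 g, 135 mm long, may be absent: black handle 22 x 22 x 75 mm, in line with it a steel blade 4 mm thick, 20 mm tall, 60 mm long. Lies with the blade on edge (upright), its lower edge 1 mm above the handle's underside. Origin: underside of the handle's middle; +x to the blade, z up; handle ends at x = +37.5 mm, tip at +97.5 mm; centre of mass 9 mm ahead of the handle's middle
- scraper_2_grip (a point): centre of the scraper's handle, 11 mm above its underside; axes as the scraper's
- scraper_2_tip (a point): lower corner of the blade's tip, midway across its thickness
- cylinder_0_mid (a point): centre, half-way up (15 mm), of a brass lock cylinder, round, 35 mm in diameter, 30 mm tall, 110 g, standing on its end; may be absent
- cylinder_1_mid (a point): centre, half-way up (15 mm), of a brass lock cylinder, round, 35 mm in diameter, 30 mm tall, 110 g, standing on its end; may be absent
- cylinder_2_mid (a point): centre, half-way up (15 mm), of a brass lock cylinder, round, 35 mm in diameter, 30 mm tall, 110 g, standing on its end; may be absent
- carriage_ball (a point): centre of the black ball, 27 mm across, on the handle of the red key cutter: part of the furniture, it overhangs the bench 109 to 136 mm up behind the middle of the work; keep the gripper's body clear of it
- padlock: brass padlock 68 x 42 x 17 mm, bystander, lying on the bench; origin on its underside
- oiler: white oil bottle with a red spout, 37 mm in diameter, 122 mm tall, bystander; origin at the centre of its underside
- pick_tweezers: steel tweezers 14 x 112 x 8 mm, bystander, lying near the front edge; origin on the underside

How it is judged:
By the outcome, as a careful person would: the job done as asked, in the order asked, and still so for the second after the job is handed in, with the robot touching nothing.
Of cylinder_0, cylinder_1, cylinder_2 only 2 to 3 are there at a start; the rules pass over those that are not, and their reading is None.
Of scraper_0, scraper_1, scraper_2 only 2 to 3 are there at a start; the rules pass over those that are not, and their reading is None.
At some moment in a run one of cover, cylinder_0, cylinder_1, cylinder_2 may be knocked a few centimetres aside while the robot is not near it.
It also fails if it takes over 210 s, if anything falls off the work surface, if the arm or the gripper's body presses on something with over 40 N, if the wrist force passes 120 N, or if a joint passes its speed limit or range.

ROBOT

A 7-joint arm with a two-finger parallel gripper is mounted at the origin on a cart in front of the work surface, level with it; the furniture and walls round the work are solid. World frame = base frame: x ahead of the robot, y to its left, z up, the work surface at z = 0. Lengths are in mm, angles in rad, forces in N, time in s.
With the tool pointing down it reaches from about 400 to 875 mm from the base axis. Payload 4.4 kg.
Tool frame: the origin (TCP) lies where the fingers leave the gripper's body, on its centre line; the fingertips stand 73 mm ahead of it and the grasp point (between the pads) lies 54 mm ahead of it; z points along the fingers, y is the line along which they close (so a half turn about z gives the same grasp; the last joint's range is limited). The gripper opens to 85 mm and grips with 20 to 120 N. Pads are 22 mm wide; open, the fingers measure 114 mm over their backs; the gripper's body (76 mm by 85 mm) begins 54 mm behind the grasp point. The pads swing forward as they close: fully open they stand 13 mm farther back than shut.
Start: joints at [1.239, 0.628, 0.038, 1.517, -0.027, 0.996, -0.02], TCP at [170.768, -627.18, 303.913] pointing down, gripper open.
Joint ranges: [-3.06, 3.06], [-0.37, 2.12], [-1.25, 1.32], [0.18, 2.47], [-1.1, 4.24], [0.23, 1.98], [-2.94, 2.94]. Speed limits (rad/s): [2.57, 2.57, 3.14, 3.14, 3.14, 3.14, 3.14].

INTERFACE

Orientations are given as [roll, pitch, yaw] about the fixed x, y, z axes, in that order (R = Rz(yaw) Ry(pitch) Rx(roll)).
In Python, from cell import ctrl gives the robot as it stands.
- The arm moves only by the tool send_rows, never from a script. Its argument "rows" is a list that holds one entry, the list of rows, each a list of 6 numbers: the shift along the tool's x, y, z in cm, then the turn, a rotation vector about the tool's x, y, z in rad. In form: [[[tx, ty, tz, wx, wy, wz], ...]]. A call has 1 to 10 rows; each row is the pose to reach, as a shift and turn from the pose commanded when the call began, along the tool's axes at that moment; what a row does not reach only later rows make up. A row lasts 1/10 s, in which the tool goes at most 50 mm and 8.59 degrees, less where a joint would pass 70% of its speed; a pose out of reach is approached as far as the arm can. A call with a gripper value outside its range is refused whole. "grip" is the closure in counts, from 0 (fully open) to 255 (shut), set as the call begins (left out, the last holds). The fingers move at their own pace and stop on an object; the grip force is fixed at half the most. Time passes only in rows, so rows that repeat a pose let the fingers close. It gives the time, the measured TCP pose, the force, the opening and the grip force at its end, in the units of the state.
- ctrl.read_state(): the state, without advancing time (a new reading comes with each control period).
- ctrl.get_image(name): name is "scene" or "side" or "wrist"; returns a dict with "pixels" (480x640x3 uint8, red, green, blue), "fx", "fy", "cx", "cy" (pixels), "extrinsics" (4x4, takes a point from camera to world coordinates); the wrist camera has in their place "mount" (4x4, takes a point from camera to tool coordinates, whose origin is the TCP and whose axes are the flange's). Camera axes: x right, y up, looking along -z (the intrinsics and any distortion apply to the point x, -y, -z); pixel columns grow to the right and rows downward; lengths in mm; the calibration is good to about 2 mm. A picture is of the moment at which its call begins: read the wrist's pose just before it. There is no depth.
- ctrl.finish_job(): hands the job in; it is judged then, once.
The state is a dict: "clock": time; "qpos": joint angles; "qd": joint speeds; "tau": joint torques, N m; "eef_pos": TCP position; "tool_rot": TCP orientation; "force": force on the tool from outside, world axes, zero at the start; "torque": the same for the moment, N m; "width": finger opening in mm; "gripper_force": force on a finger pad.
Only numpy, scipy, OpenCV 4.12 (cv2) and the standard library are available. Lean on these libraries where they do the work, as an engineer would, in place of code of your own. Each camera call takes 0.05 s, during which the arm holds its last target. There are 200 camera calls.

## Working session

There is one attempt and no reset: what is moved stays moved. The work goes in short steps, Python scripts to look and compute and a tool call to move; the robot and the scene stay as the last step left them, time stands still between calls to the robot, and variables do not carry over. Pictures are saved under pics/ and viewed, at most 17 in all, crops included, and the job is handed in when it is done.

Besides the shell and the picture viewer there is one more tool, called after "Request:" as name(argument=value, ...) on one line, values as JSON. send_rows: Moves the arm, as the interface text tells. Its arguments: {"type":"object","properties":{"rows":{"type":"array","items":{"type":"array","items":{"type":"array","items":{"type":"number"}}}},"grip":{"type":"number"}},"required":["rows"]}

```bash
mkdir -p pics; ls
cat > h.py <<'E'
import numpy as np, cv2
from scipy.spatial.transform import Rotation as R
from cell import ctrl
def Tt(s):
    T=np.eye(4);T[:3,:3]=R.from_euler('xyz',s['tool_rot']).as_matrix();T[:3,3]=s['eef_pos'];return T
def snap(n,fn=None):
    s=ctrl.read_state();im=ctrl.get_image(n)
    im['E']=np.array(im['extrinsics']) if 'extrinsics' in im else Tt(s)@np.array(im['mount'])
    if fn: cv2.imwrite('pics/'+fn,cv2.cvtColor(im['pixels'],cv2.COLOR_RGB2BGR))
    return im
def ray(im,u,v):
    d=np.array([(u-im['cx'])/im['fx'],-(v-im['cy'])/im['fy'],-1]);E=im['E']
    return E[:3,3],E[:3,:3]@d
def onz(im,u,v,z):
    o,d=ray(im,u,v);return o+d*(z-o[2])/d[2]
def proj(im,p):
    E=im['E'];q=E[:3,:3].T@(np.array(p)-E[:3,3]);return [im['cx']+im['fx']*q[0]/-q[2],im['cy']-im['fy']*q[1]/-q[2]]
def delta(p,yaw=None):
    "shift in cm in tool axes to TCP at p, and the turn about tool z to a given tool yaw (down)"
    s=ctrl.read_state();T=Tt(s);d=T[:3,:3].T@(np.array(p)-T[:3,3])/10
    w=None
    if yaw is not None: w=(R.from_matrix(T[:3,:3]).inv()*R.from_euler('xyz',[np.pi,0,yaw])).as_rotvec()
    return d.round(2),None if w is None else w.round(3)
E
python3 - <<'E'
from h import *
print(ctrl.read_state())
for n in('scene','side','wrist'):
    im=snap(n,n+'0.png');print(n,im['fx'],im['cx'],im['cy'],{k:v for k,v in im.items() if k not in('pixels','E')}.keys());print(im['E'].round(3).tolist())
E
```

```text
pics
{'clock': 0.0, 'qpos': array([ 1.23922818,  0.62936007,  0.03843934,  1.51839642, -0.02699261,
        0.99628333, -0.02000458]), 'qd': array([ 1.27236310e-05, -1.21466148e-03,  7.81837915e-04,  4.59057708e-04,
        3.52098585e-04, -4.81266884e-03, -5.50429858e-04]), 'tau': array([ 3.16565083e-04, -5.63387489e+01,  1.22654099e+00, -1.93441415e+01,
        1.11181301e-02,  1.03846935e-02,  3.24771395e-05]), 'eef_pos': array([ 170.62096143, -626.6914079 ,  302.97078476]), 'tool_rot': array([-3.13966374e+00,  3.14231071e-05,  2.65769086e-01]), 'force': array([ 0.5152938 , -0.86743216,  0.62065832]), 'torque': array([-0.0345481 , -0.00863319,  0.01503735]), 'gripper_force': 0.0, 'width': 85.35115230261798}
scene 436.53666277057835 315.9112255003433 235.3508615001457 dict_keys(['fx', 'fy', 'cx', 'cy', 'extrinsics'])
[[-0.897, 0.196, -0.397, 115.787], [-0.442, -0.435, 0.784, 830.79], [-0.019, 0.879, 0.476, 623.167], [0.0, 0.0, 0.0, 1.0]]
side 477.8081048936595 310.13310826309413 245.27767531172464 dict_keys(['fx', 'fy', 'cx', 'cy', 'extrinsics'])
[[0.897, 0.237, -0.374, 19.146], [-0.442, 0.432, -0.786, -1115.05], [-0.025, 0.87, 0.492, 785.009], [0.0, 0.0, 0.0, 1.0]]
wrist 425.66245110623277 324.3210628866084 240.75120511913292 dict_keys(['fx', 'fy', 'cx', 'cy', 'mount'])
[[0.261, 0.933, 0.249, 233.438], [-0.965, 0.252, 0.066, -608.66], [-0.001, -0.258, 0.966, 373.305], [0.0, 0.0, 0.0, 1.0]]
```

View pics/scene0.png

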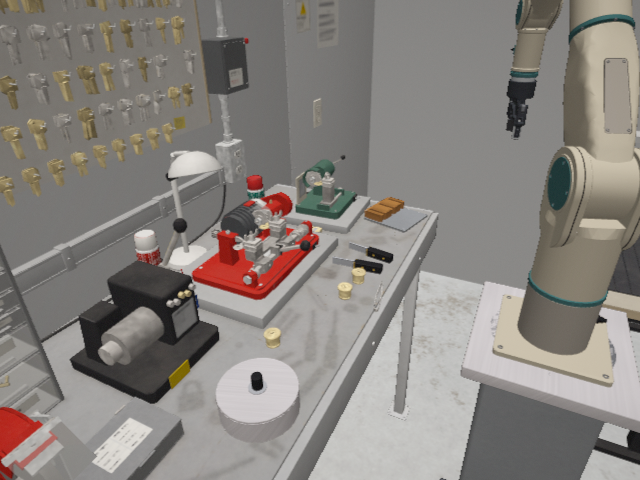

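View pics/side0.png

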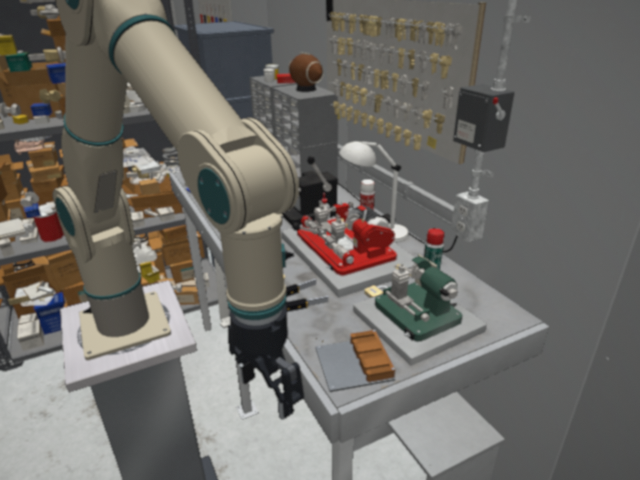

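The scene view shows the tub with its knob at (257,381), cylinders at (273,338), (345,291) and (358,276), and two scrapers with handles near (378,254) and (369,267). The rack is near (397,212) and the tweezers near (378,295). In the side view the rack is at (355,360), and the brass thing at (375,292) is probably the padlock.

Run:
```python
from h import *
im=snap('scene')
def P(n,u,v,z): print(n,onz(im,u,v,z).round(0))
P('knobtop',257,375,76)
for u,v in((273,331),(345,285),(358,271)): P('cyl top',u,v,30)
P('s0 handle ends',366,250,22);P('',392,256,22);P('tip',348,245,20)
P('s1 handle ends',355,263,22);P('',382,267,22);P('tip',333,260,20)
for u,v in((390,226),(427,213),(365,215),(405,200),(375,198)): P('rack',u,v,8)
P('tweez',378,295,5);P('ball',305,245,122);P('?',318,230,10)
c=cv2.resize(im['pixels'][180:320,240:450],None,fx=3.8,fy=3.8,interpolation=cv2.INTER_CUBIC)
cv2.imwrite('pics/crop1.png',cv2.cvtColor(c,cv2.COLOR_RGB2BGR))
```

```text
knobtop [446. 406.  76.]
cyl top [509. 257.  30.]
cyl top [439.  46.  30.]
cyl top [434. -23.  30.]
s0 handle ends [ 456. -140.   22.]
 [ 383. -139.   22.]
tip [ 512. -149.   20.]
s1 handle ends [459. -66.  22.]
 [389. -77.  22.]
tip [518. -59.  20.]
rack [ 448. -329.    8.]
rack [ 368. -466.    8.]
rack [ 545. -370.    8.]
rack [ 462. -537.    8.]
rack [ 561. -512.    8.]
tweez [366.  18.   5.]
ball [536.  58. 122.]
? [ 636. -212.   10.]
```

View pics/crop1.png

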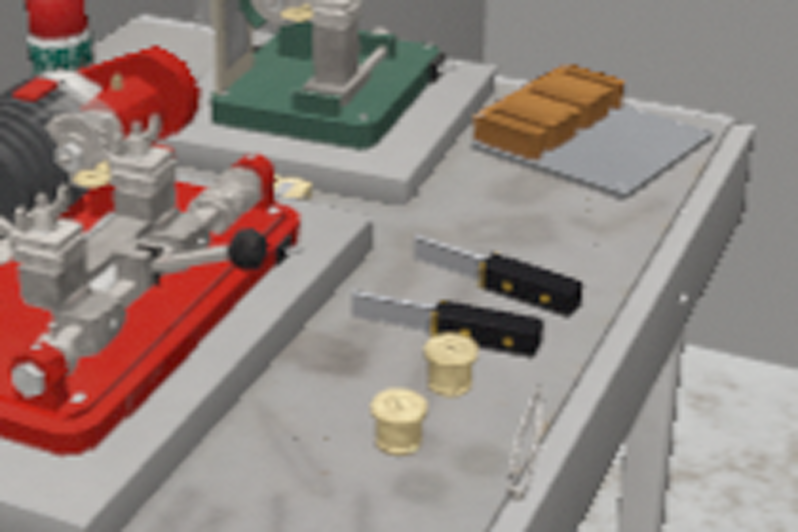

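The crop shows the two scrapers with blades pointing away from the robot, three cylinders, and the rack. The black ball is near (305,245) in the full image. Next I look at the rack from above.

```bash
python3 -c "
from h import *
print(delta([400,-425,300],0), delta([400,-140,300],0))"
```

```text
(array([ 27.43, -13.46,   0.35]), array([-0.001,  0.   ,  0.266])) (array([ 34.91, -40.96,   0.38]), array([-0.001,  0.   ,  0.266]))
```

Request:
send_rows(rows=[[[4,-2,0.3,0,0,0.1],[8,-4,0.3,0,0,0.2],[12,-6,0.3,0,0,0.266],[16,-8,0.3,0,0,0.266],[20,-10,0.3,0,0,0.266],[24,-12,0.3,0,0,0.266],[27.4,-13.5,0.3,0,0,0.266],[27.4,-13.5,0.3,0,0,0.266],[27.4,-13.5,0.3,0,0,0.266],[27.4,-13.5,0.3,0,0,0.266]]], grip=0)

```text
clock: 1.2
eef_pos: [398.4, -426.0, 300.9]
tool_rot: [3.141, 0.001, -0.002]
force: [-0.6, -0.4, -0.1]
width: 85.4
gripper_force: 0.0
```

```bash
python3 -c "
from h import *
print(ctrl.read_state()['eef_pos'],ctrl.read_state()['tool_rot']);snap('wrist','w1.png')"
```

```text
[ 398.40040292 -426.00960505  300.86780197] [ 3.14088526e+00  1.06626551e-03 -2.12888564e-03]
```

View pics/w1.png

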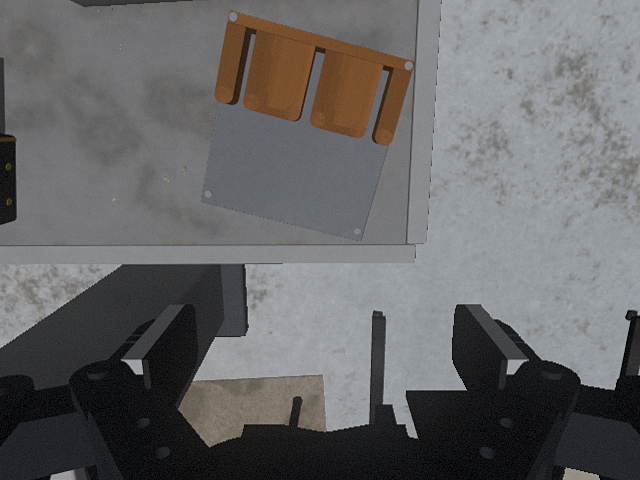

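The wrist view shows the rack clearly. The block's rear top corners are at about (231,11) and (413,62), and the plate's front corners at about (201,203) and (360,241). The slots run up the image, slightly tilted.

Run:
```python
from h import *
im=snap('wrist')
pts=[((231,11),(74,72),32),((413,62),(74,-72),32),((201,203),(-75,72),8),((360,241),(-75,-72),8)]
W=np.array([onz(im,*p,z)[:2] for p,m,z in pts]);M=np.array([m for p,m,z in pts],float)
print(W.round(1))
wc,mc=W.mean(0),M.mean(0);A=(M-mc);B=(W-wc)
yaw=np.arctan2((A[:,0]*B[:,1]-A[:,1]*B[:,0]).sum(),(A*B).sum());c,s=np.cos(yaw),np.sin(yaw);Rm=np.array([[c,-s],[s,c]])
t=wc-Rm@mc;print('rack',t.round(1),yaw,'res',(M@Rm.T+t-W).round(1))
for y in(52,0,-52): print('slot',y,(Rm@[66,y]+t).round(1), [np.round(proj(im,[*(Rm@[x,y]+t),32]),0) for x in(66,12)])
g=cv2.cvtColor(im['pixels'],cv2.COLOR_RGB2HSV);m=((g[...,0]<20)&(g[...,1]>120)&(g[...,2]>40)).astype(np.uint8)
# slot centre lines: scan across at given model x, z=32
for x in(60,45,30):
    ys=np.arange(74,-74,-.25);v=[]
    for y in ys:
        u,w=proj(im,[*(Rm@[x,y]+t),32]);v.append(im['pixels'][int(round(w)),int(round(u))].astype(int)@[1,0,-1]>55)
    v=np.array(v);e=np.where(np.diff(v.astype(int)))[0];print(x,ys[e])
```

```text
[[ 544.2 -358.8]
 [ 509.4 -491.6]
 [ 400.3 -319. ]
 [ 365.7 -456.7]]
rack [ 455.4 -406.7] -0.25274586489982265 res [[ 0.8  3.3]
 [-0.4 -3.3]
 [ 0.4  0.8]
 [-0.9 -0.9]]
slot 52 [ 532.3 -372.8] [array([251.,  29.]), array([237., 104.])]
slot 0 [ 519.3 -423.2] [array([321.,  48.]), array([303., 122.])]
slot -52 [ 506.3 -473.5] [array([388.,  67.]), array([369., 139.])]
60 [ 70.75  57.5   48.5   44.5   44.     4.75  -3.5  -46.75 -55.25 -68.5 ]
45 [ 71.    57.5   48.25   5.    -3.5  -47.   -55.   -69.25]
30 [ 70.75  57.5   48.25   5.25  -3.25 -46.75 -55.25 -69.  ]
```

Request:
send_rows(rows=[[[0.1,-5,0,0,0,0],[0.2,-10,0,0,0,0],[0.3,-15,0,0,0,0],[0.4,-20,0,0,0,0],[0.5,-25,0,0,0,0],[0.6,-30,0,0,0,0],[0.7,-35,0,0,0,0],[0.7,-36.6,0,0,0,0],[0.7,-36.6,0,0,0,0],[0.7,-36.6,0,0,0,0]]])

```text
clock: 2.3
eef_pos: [406.8, -60.2, 301.1]
tool_rot: [3.141, -0.001, -0.002]
force: [-0.1, -1.2, -0.2]
width: 85.5
gripper_force: 0.0
```

```bash
python3 -c "
from h import *
print(ctrl.read_state()['eef_pos'],ctrl.read_state()['tool_rot']);snap('wrist','w2.png')"
```

```text
[406.79393833 -60.18080199 301.09035936] [ 3.14085742e+00 -5.15693858e-04 -1.66680060e-03]
```

View pics/w2.png

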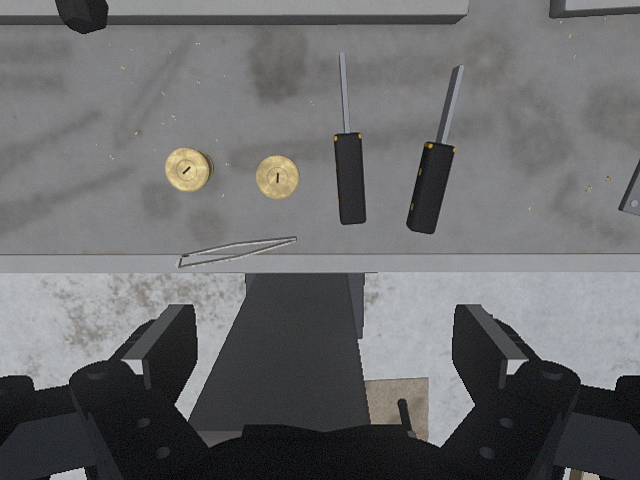

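The left scraper's handle-top corners are about (334,134), (361,132), (366,222) and (341,224), with its tip at (342,53). The right one's handle centre is about (433,188), with its tip at (461,66). The cylinders' tops are at (187,169) and (278,177).

```bash
cat >> h.py <<'E'
def scr(im,hint,z=22):
    "black handle + yaw: mask component nearest hint; side faces spread is corrected roughly by using the mean height"
    g=cv2.GaussianBlur(im['pixels'],(3,3),0).max(2);m=(g<62).astype(np.uint8)
    n,l,st,c=cv2.connectedComponentsWithStats(m)
    k=min(range(1,n),key=lambda i:np.hypot(*(c[i]-hint))+(1e4 if st[i][4]<300 else 0))
    q=np.argwhere(l==k)[:,::-1];P=np.array([onz(im,u,v,z)[:2] for u,v in q])
    r=cv2.minAreaRect(P.astype(np.float32));return np.round(r[0],1),np.round(r[1],1),round(r[2],1)
E
python3 - <<'E'
from h import *
im=snap('wrist')
for h,t in(((350,178),(342,53)),((433,188),(461,66))):
    r=scr(im,h);tp=onz(im,*t,21)[:2];d=tp-r[0];print(r,'tip',tp.round(1),'L',np.hypot(*d).round(1),'yaw',np.arctan2(d[1],d[0]).round(3))
for u,v in((187,169),(278,177)): print(onz(im,u,v,30).round(1))
E
```

```text
(array([430.7, -80.2]), array([73.6, 21.4]), 4.6) tip [526.6 -73.9] L 96.1 yaw 0.066
(array([ 423.3, -145.4]), array([24.7, 74.4]), 79.6) tip [ 516.9 -165.3] L 95.7 yaw -0.21
[440.5  49.   30. ]
[433.8 -23.   30. ]
```

```bash
python3 -c "
from h import *
print(delta([423,-146.5,130],-0.19))"
```

```text
(array([ 1.65,  8.54, 17.11]), array([ 0.001, -0.   ,  0.186]))
```

Request:
send_rows(rows=[[[0.6,2.8,4,0,0,0.1],[1.2,5.6,8,0,0,0.188],[1.6,8.5,12,0,0,0.188],[1.6,8.5,15,0,0,0.188],[1.6,8.5,17.1,0,0,0.188],[1.6,8.5,17.1,0,0,0.188],[1.6,8.5,17.1,0,0,0.188],[1.6,8.5,17.1,0,0,0.188]]], grip=130)

```text
clock: 3.2
eef_pos: [423.3, -144.7, 131.0]
tool_rot: [3.141, -0.002, -0.189]
force: [0.6, -0.2, 0.1]
width: 42.2
gripper_force: 0.0
```

```bash
python3 -c "
from h import *
im=snap('wrist','w3.png');print(scr(im,(380,150)),delta([423,-146.5,76],-.19))"
```

```text
(array([ 424.1, -148.1]), array([21.1, 75.3]), 79.8) (array([-0.02,  0.21,  5.52]), array([ 0.   , -0.003,  0.001]))
```

View pics/w3.png

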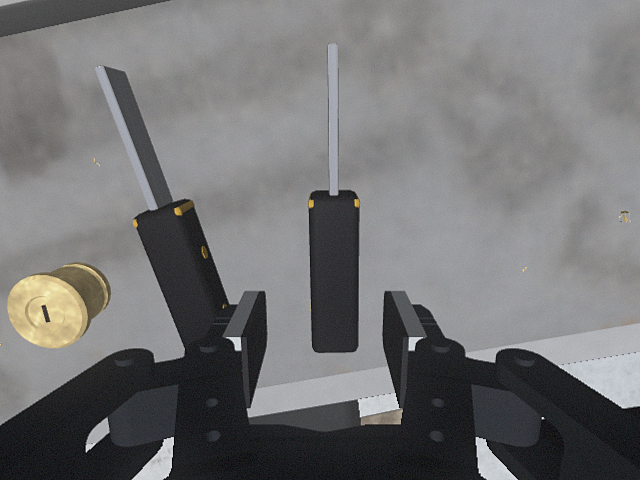

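The handle is centred between the pads at about (334,270) and needs a 3 mm shift to the right. The fingers clear the neighbouring scraper, so I descend.

Request:
send_rows(rows=[[[0.1,0.3,2,0,0,0],[0.1,0.33,4,0,0,0],[0.1,0.33,5.4,0,0,0],[0.1,0.33,5.4,0,0,0],[0.1,0.33,5.4,0,0,0]]])

```text
clock: 3.75
eef_pos: [423.9, -147.1, 76.1]
tool_rot: [3.141, -0.002, -0.188]
force: [0.7, -0.0, 0.0]
width: 41.8
gripper_force: 0.0
```

Request:
send_rows(rows=[[[0,0,0,0,0,0],[0,0,0,0,0,0],[0,0,0,0,0,0],[0,0,0,0,0,0],[0,0,0,0,0,0],[0,0,0,0,0,0],[0,0,0,0,0,0]]], grip=255)

```text
clock: 4.45
eef_pos: [423.8, -147.4, 77.0]
tool_rot: [-3.141, -0.002, -0.188]
force: [-0.8, 0.7, 7.0]
width: 20.6
gripper_force: 60.1
```

Request:
send_rows(rows=[[[0,0,-2,0,0,0],[0,0,-4,0,0,0],[0,0,-6,0,0,0],[0,0,-6,0,0,0],[0,0,-6,0,0,0]]])

```text
clock: 4.95
eef_pos: [423.5, -147.1, 136.2]
tool_rot: [-3.141, -0.001, -0.187]
force: [-0.1, -0.6, 0.3]
width: 20.9
gripper_force: 59.2
```

Run:
```python
from h import *
yaw=-.2527;c,s=np.cos(yaw),np.sin(yaw)
def rk(x,y):return np.array([455.5+c*x-s*y,-405.9+s*x+c*y])
for y in(52,-52): print(y,[ (x,rk(x,y).round(1)) for x in(-110,-31.5)])
print(delta([*rk(-110,52),136],yaw),Tt(ctrl.read_state())[:3,3])
```

```text
52 [(-110, array([ 362., -328.])), (-31.5, array([ 438. , -347.7]))]
-52 [(-110, array([ 336. , -428.7])), (-31.5, array([ 412. , -448.4]))]
(array([-2.670e+00,  1.892e+01,  1.000e-02]), array([-0.   , -0.001,  0.065])) [ 423.46484177 -147.11522273  136.16541297]
```

```bash
cat >> h.py <<'E'
YR=-.2527
def rk(x,y):
    c,s=np.cos(YR),np.sin(YR);return np.array([455.5+c*x-s*y,-405.9+s*x+c*y])
E
python3 - <<'E'
from h import *
print(delta([*rk(-120,-52),100],YR))
E
```

```text
(array([-4.35, 29.24,  3.6 ]), array([-0.   , -0.001,  0.065]))
```

Request:
send_rows(rows=[[[-1,5,0,0,0,0.06],[-2,10,0,0,0,0.065],[-3,15,0,0,0,0.065],[-3.5,20,0,0,0,0.065],[-4,25,0,0,0,0.065],[-4.3,29.2,0,0,0,0.065],[-4.3,29.2,1.5,0,0,0.065],[-4.3,29.2,3.4,0,0,0.065],[-4.3,29.2,3.4,0,0,0.065]]])

```text
clock: 5.85
eef_pos: [325.0, -424.7, 99.0]
tool_rot: [-3.137, 0.004, -0.254]
force: [0.1, 1.0, -0.8]
width: 20.4
gripper_force: 59.3
```

```bash
python3 -c "
from h import *
im=snap('wrist','w4.png');print(Tt(ctrl.read_state())[:3,3])"
```

```text
[ 325.39524363 -425.15322157  100.23143646]
```

View pics/w4.png

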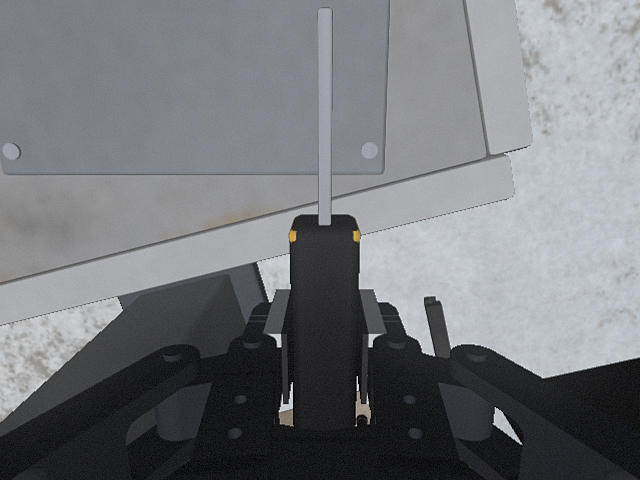

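The held scraper is straight: the blade runs from (324,225) to the tip at (325,8). The plate's right front corner is at (386,174).

Run:
```python
from h import *
im=snap('wrist')
c,s=np.cos(YR),np.sin(YR)
def inr(p): d=p[:2]-np.array([455.5,-405.9]);return np.round([c*d[0]+s*d[1],-s*d[0]+c*d[1]],1)
for n,u,v,z in(('edge',385,160,8),('edge',390,5,8),('front',200,174,8),('front',40,174,8),('bladebase',324.5,222,44),('tip',324.5,10,44)): print(n,inr(onz(im,u,v,z)))
print(inr(ctrl.read_state()['eef_pos']))
g=im['pixels'][...,:].astype(int).sum(2)
for v in(15,60,110,150): print(v,g[v,310:340].tolist(),g[v,378:396].tolist())
```

```text
edge [-68.6 -72.7]
edge [-16.1 -72.7]
front [-73.6  -2.8]
front [-73.4  58. ]
bladebase [-84.3 -50.1]
tip [-26.1 -50.3]
[-120.6  -51.6]
15 [391, 391, 397, 396, 414, 409, 402, 413, 459, 486, 487, 504, 494, 497, 494, 498, 501, 491, 498, 500, 473, 418, 275, 421, 404, 397, 408, 407, 412, 402] [410, 402, 401, 404, 410, 407, 407, 402, 381, 323, 368, 456, 447, 446, 441, 443, 431, 426]
60 [404, 409, 414, 411, 407, 400, 410, 397, 447, 487, 484, 490, 488, 499, 491, 492, 499, 493, 512, 491, 465, 428, 272, 419, 399, 404, 423, 394, 412, 412] [402, 398, 399, 403, 407, 393, 383, 327, 292, 437, 452, 451, 442, 431, 451, 437, 440, 439]
110 [406, 401, 403, 410, 401, 419, 413, 398, 409, 484, 485, 488, 479, 502, 485, 500, 492, 487, 500, 503, 452, 405, 323, 418, 412, 410, 420, 398, 417, 410] [412, 410, 402, 404, 383, 341, 300, 402, 468, 452, 455, 461, 449, 441, 449, 456, 460, 451]
150 [406, 416, 409, 413, 407, 408, 423, 399, 358, 489, 492, 488, 486, 492, 483, 500, 486, 494, 495, 488, 446, 351, 410, 406, 420, 395, 411, 414, 405, 413] [406, 405, 395, 365, 323, 300, 457, 450, 451, 459, 443, 437, 453, 452, 445, 443, 441, 454]
```

Request:
send_rows(rows=[[[1,0.2,0.5,0,0,0],[2,0.2,1,0,0,0],[2.6,0.2,1.35,0,0,0],[2.6,0.2,1.35,0,0,0],[2.6,0.2,1.35,0,0,0]]])

```text
clock: 6.45
eef_pos: [351.1, -434.4, 88.3]
tool_rot: [3.142, 0.0, -0.252]
force: [-0.1, 0.8, -1.4]
width: 20.4
gripper_force: 59.3
```

Run:
```python
from h import *
im=snap('wrist','w5.png')
c,s=np.cos(YR),np.sin(YR)
def inr(p): d=p[:2]-np.array([455.5,-405.9]);return np.round([c*d[0]+s*d[1],-s*d[0]+c*d[1]],1)
print(inr(ctrl.read_state()['eef_pos']),ctrl.read_state()['eef_pos'])
p=im['pixels'].astype(int);
g=p.sum(2)
r=p[...,0]-p[...,2]
for v in (5,15): print(v,r[v,240:420:4].tolist())
print(g[30,312:338].tolist())
```

```text
[-94.3 -53.9] [ 350.76956453 -434.48072095   88.46388801]
5 [-11, -12, -8, -10, -10, -9, -10, -10, -13, -10, -7, -8, -13, -11, -7, -11, -12, -9, -7, -10, -14, -10, -9, -7, -7, -13, -9, -11, -10, -12, -8, -8, -9, -4, -12, -11, -1, -5, -3, -2, -3, -3, -2, 1, -4]
15 [-12, -9, -8, -11, -14, -11, -11, -10, -8, -11, -11, -9, -11, -6, -11, -10, -10, -10, -11, -8, -10, -11, -13, -5, -11, -14, -9, -10, -10, -13, -13, -9, -11, -11, -8, -9, -2, -2, -2, 1, -1, 1, -6, -5, -2]
[389, 391, 392, 392, 395, 390, 449, 460, 469, 474, 487, 479, 478, 486, 499, 498, 479, 487, 468, 444, 305, 399, 382, 397, 386, 397]
```

View pics/w5.png

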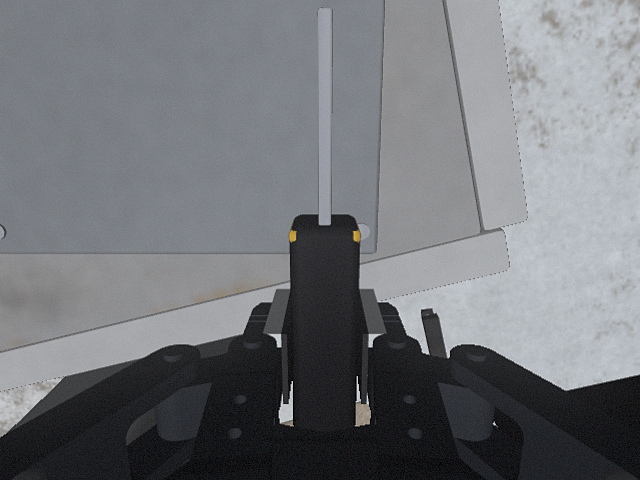

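The blade is parallel to the plate's right edge, with the tip just short of the mouth. I insert in two stages and watch the force.

Request:
send_rows(rows=[[[0.5,0,0.2,0,0,0],[1,0,0.2,0,0,0],[1.5,0,0.2,0,0,0],[2,0,0.2,0,0,0],[2.5,0,0.2,0,0,0],[3,0,0.2,0,0,0],[3,0,0.2,0,0,0]]])

```text
clock: 7.2
eef_pos: [381.0, -442.2, 86.4]
tool_rot: [3.141, -0.001, -0.252]
force: [-0.1, 0.2, -0.6]
width: 20.6
gripper_force: 59.3
```

```bash
cat >> h.py <<'E'
def inr(p):
    c,s=np.cos(YR),np.sin(YR);d=np.array(p)[:2]-np.array([455.5,-405.9]);return np.round([c*d[0]+s*d[1],-s*d[0]+c*d[1]],1)
E
python3 - <<'E'
from h import *
im=snap('wrist')
st=ctrl.read_state();print(inr(st['eef_pos']),st['eef_pos'],st['force'],st['torque'])
p=im['pixels'].astype(int);r=p[...,0]-p[...,2]
for v in (10,25,40,60): print(v,''.join('#' if x>55 else '.' for x in r[v,260:400:2]))
E
```

```text
[-63.7 -53.9] [ 380.40429031 -442.12787491   86.37153051] [-0.38379247 -0.24994133 -0.43164823] [-0.01157789  0.01496295 -0.00556432]
10 ########################...............##########################.....
25 ########################..............###########################.....
40 ########################..............##########################......
60 ########################..............##########################......
```

Request:
send_rows(rows=[[[0.5,-0.06,0,0,0,0],[1,-0.06,0,0,0,0],[1.5,-0.06,0,0,0,0],[2,-0.06,0,0,0,0],[2.5,-0.06,0,0,0,0],[2.9,-0.06,0,0,0,0],[3.1,-0.06,0,0,0,0],[3.1,-0.06,0,0,0,0],[3.1,-0.06,0.1,0,0,0],[3.1,-0.06,0.1,0,0,0]]])

```text
clock: 8.25
eef_pos: [409.7, -449.3, 85.3]
tool_rot: [-3.141, 0.0, -0.254]
force: [-0.9, 0.0, -1.4]
width: 20.7
gripper_force: 59.3
```

Request:
send_rows(rows=[[[0.1,0,0,0,0,0],[0.2,0,0,0,0,0],[0.2,0,0,0,0,0]]])

```text
clock: 8.55
eef_pos: [412.3, -449.9, 85.5]
tool_rot: [3.142, -0.0, -0.253]
force: [-0.1, -0.0, -0.9]
width: 20.7
gripper_force: 59.3
```

Request:
send_rows(rows=[[[0.1,0,0,0,0,0],[0.15,0,0,0,0,0],[0.15,0,0,0,0,0]]])

```text
clock: 8.85
eef_pos: [413.6, -450.3, 85.4]
tool_rot: [3.141, -0.0, -0.253]
force: [0.1, -0.1, -0.8]
width: 20.4
gripper_force: 59.3
```

Request:
send_rows(rows=[[[0.1,0,0,0,0,0],[0.15,0,0,0,0,0],[0.15,0,0,0,0,0]]])

```text
clock: 9.15
eef_pos: [413.9, -450.3, 85.2]
tool_rot: [-3.141, 0.002, -0.254]
force: [-3.0, 2.2, 0.9]
width: 20.5
gripper_force: 59.4
```

Request:
send_rows(rows=[[[0.05,0,0.05,0,0,0],[0.1,0,0.1,0,0,0],[0.1,0,0.1,0,0,0]]])

```text
clock: 9.45
eef_pos: [413.9, -450.4, 85.0]
tool_rot: [-3.14, 0.003, -0.254]
force: [-7.1, 3.3, 8.9]
width: 20.7
gripper_force: 60.5
```

Request:
send_rows(rows=[[[0,0,0,0,0,0],[0,0,0,0,0,0],[0,0,0,0,0,0],[0,0,0,0,0,0]]], grip=130)

```text
clock: 9.85
eef_pos: [416.6, -450.9, 84.4]
tool_rot: [3.141, -0.001, -0.253]
force: [0.6, -1.3, 1.4]
width: 41.5
gripper_force: 0.0
```

Run:
```python
from h import *
print(inr(ctrl.read_state()['eef_pos']),delta([405,-110,250],0.0))
```

```text
[-26.4 -53.3] (array([ -9.63, -32.72, -16.57]), array([ 0.   , -0.001, -0.253]))
```

Request:
send_rows(rows=[[[0,0,-3,0,0,0],[0,0,-7,0,0,0],[-1,0,-12,0,0,0],[-2,0,-16,0,0,0],[-2,0,-16,0,0,0],[-2,0,-16,0,0,0]]])

```text
clock: 10.45
eef_pos: [397.1, -446.0, 245.4]
tool_rot: [3.141, -0.003, -0.253]
force: [-0.9, 0.8, -0.4]
width: 41.4
gripper_force: 0.0
```

Run:
```python
from h import *
im=snap('wrist');st=ctrl.read_state();print(st['eef_pos'])
p=proj(im,[*rk(-31.5,-52),30]);print(p);r=scr(im,p,30);print(r,inr(r[0]),np.degrees(YR))
print(delta([430.5,-81,135],0.07))
```

```text
[ 397.06559928 -445.2534666   244.10701407]
[np.float64(323.5825099046826), np.float64(203.91177354330995)]
(array([ 413.4, -448.7]), array([21., 74.]), 75.9) [-30.1 -52. ] -14.478643482955901
(array([ -5.87, -36.09,  10.94]), array([-0.001, -0.001, -0.323]))
```

Request:
send_rows(rows=[[[-0.8,-5,0,0,0,-0.1],[-1.6,-10,0,0,0,-0.2],[-2.4,-15,1,0,0,-0.3],[-3.2,-20,3,0,0,-0.323],[-4,-25,5,0,0,-0.323],[-4.8,-30,7,0,0,-0.323],[-5.5,-34,9,0,0,-0.323],[-5.9,-36.1,10.9,0,0,-0.323],[-5.9,-36.1,10.9,0,0,-0.323],[-5.9,-36.1,10.9,0,0,-0.323]]])

```text
clock: 11.5
eef_pos: [429.2, -80.9, 134.1]
tool_rot: [-3.141, 0.003, 0.072]
force: [0.7, -0.8, -0.5]
width: 41.8
gripper_force: 0.0
```

Run:
```python
from h import *
im=snap('wrist','w6.png');st=ctrl.read_state();print(st['eef_pos'],st['tool_rot'])
r=scr(im,proj(im,[430.5,-80,22]));print(r);print(delta([*r[0],76.5],0.07))
```

```text
[429.63475833 -82.15022506 134.73014451] [3.14076472e+00 1.52984064e-03 6.95613766e-02]
(array([432.3, -80.6]), array([75.5, 20.9]), 4.6)
(array([ 0.29, -0.14,  5.82]), array([ 0.001,  0.002, -0.   ]))
```

Request:
send_rows(rows=[[[0.2,-0.13,2,0,0,-0.01],[0.2,-0.13,4,0,0,-0.01],[0.2,-0.13,5.7,0,0,-0.01],[0.2,-0.13,5.7,0,0,-0.01],[0.2,-0.13,5.7,0,0,-0.01]]])

```text
clock: 12.05
eef_pos: [431.9, -81.5, 78.7]
tool_rot: [3.14, -0.0, 0.076]
force: [0.0, -0.0, 0.4]
width: 41.8
gripper_force: 0.0
```

Request:
send_rows(rows=[[[0,0,0,0,0,0],[0,0,0,0,0,0],[0,0,0,0,0,0],[0,0,0,0,0,0],[0,0,0,0,0,0],[0,0,0,0,0,0]]], grip=255)

```text
clock: 12.65
eef_pos: [432.3, -80.7, 79.5]
tool_rot: [3.14, -0.002, 0.079]
force: [-1.1, -0.8, 6.3]
width: 20.2
gripper_force: 59.5
```

Request:
send_rows(rows=[[[0,0,-2,0,0,0],[0,0,-4,0,0,0],[0,0,-6,0,0,0],[0,0,-6,0,0,0],[0,0,-6,0,0,0]]])

```text
clock: 13.15
eef_pos: [432.1, -79.8, 138.8]
tool_rot: [3.141, -0.001, 0.08]
force: [1.3, 0.0, -1.5]
width: 20.5
gripper_force: 59.1
```

Run:
```python
from h import *
print(delta([*rk(-95,53.3),88],YR))
```

```text
(array([-7.53, 24.55,  5.07]), array([-0.   , -0.001,  0.333]))
```

Run:
```python
from h import *
print(delta([*rk(-97,50.5),90],YR))
```

```text
(array([-7.81, 24.75,  4.87]), array([-0.   , -0.001,  0.333]))
```

Request:
send_rows(rows=[[[-1.6,5,0,0,0,0.1],[-3.2,10,0,0,0,0.2],[-4.8,15,0,0,0,0.3],[-6.4,20,0,0,0,0.333],[-7.8,24.75,0,0,0,0.333],[-7.8,24.75,1,0,0,0.333],[-7.8,24.75,3,0,0,0.333],[-7.8,24.75,4.85,0,0,0.333],[-7.8,24.75,4.85,0,0,0.333],[-7.8,24.75,4.85,0,0,0.333]]])

```text
clock: 14.15
eef_pos: [373.2, -332.7, 89.4]
tool_rot: [-3.14, 0.001, -0.254]
force: [-0.6, -0.4, -1.2]
width: 20.5
gripper_force: 59.7
```

Run:
```python
from h import *
im=snap('wrist','w7.png')
st=ctrl.read_state();print(inr(st['eef_pos']),st['eef_pos'],st['tool_rot'],st['force'])
g=im['pixels'].astype(int).sum(2);r=im['pixels'][...,0].astype(int)-im['pixels'][...,2]
for v in(30,100,180):
    print(v,g[v,312:338].tolist())
    e=[u for u in range(210,320) if abs(g[v,u+2]-g[v,u-2])>60];print(e[:12],[inr(onz(im,u,v,8)) for u in e[:1]+e[-1:]])
print([inr(onz(im,325,v,8+23)) for v in(15,200)])
```

```text
[-97.6  50.3] [ 373.54649954 -332.83637669   89.86897277] [-3.14089742e+00  5.88548815e-04 -2.53427248e-01] [-0.3618544   0.0374722  -0.73148814]
30 [380, 402, 396, 394, 387, 389, 392, 411, 498, 483, 490, 508, 509, 512, 515, 509, 510, 519, 510, 494, 434, 301, 389, 401, 383, 398]
[259, 263, 318, 319] [array([-2.6, 72.4]), array([-2.7, 52.9])]
100 [395, 396, 398, 403, 398, 401, 387, 431, 493, 480, 508, 489, 491, 501, 499, 498, 496, 509, 492, 457, 415, 405, 406, 401, 397, 399]
[262, 318, 319] [array([-24.3,  72.4]), array([-24.3,  53.1])]
180 [397, 393, 390, 396, 395, 380, 407, 467, 498, 493, 490, 491, 499, 492, 502, 497, 490, 495, 476, 442, 312, 405, 401, 397, 403, 387]
[213, 216, 220, 221, 265, 266, 268, 317, 318, 319] [array([-51.3,  90.9]), array([-51.4,  53.2])]
[array([-3.5, 51. ]), array([-54.7,  51.1])]
```

View pics/w7.png

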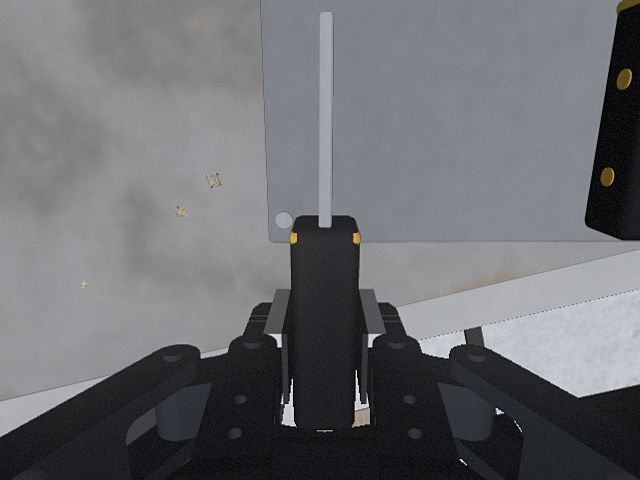

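The blade is parallel to the slot line and about 1 mm right of centre, judged from the plate's left edge at column 262. I shift and insert.

Request:
send_rows(rows=[[[0.5,-0.09,0,0,0,0],[1,-0.09,0,0,0,0],[1.5,-0.09,0,0,0,0],[2,-0.09,0,0,0,0],[2.5,-0.09,0,0,0,0],[3,-0.09,0,0,0,0],[3.4,-0.09,0,0,0,0],[3.4,-0.09,0,0,0,0]]])

```text
clock: 15.0
eef_pos: [407.6, -340.8, 89.9]
tool_rot: [3.141, -0.0, -0.252]
force: [0.2, -0.1, -0.8]
width: 20.4
gripper_force: 59.7
```

Run:
```python
from h import *
im=snap('wrist')
st=ctrl.read_state();print(inr(st['eef_pos']),st['eef_pos'],st['force'],st['torque'])
p=im['pixels'].astype(int);r=p[...,0]-p[...,2];g=p.sum(2)
for v in (25,60): print(v,''.join('#' if x>55 else '.' for x in r[v,260:400])); print(g[v,300:345].tolist())
```

```text
[-63.2  51. ] [ 407.06293473 -340.70156238   89.8421275 ] [-0.95050172 -0.64348336 -1.06096053] [-0.01575443  0.03262677  0.0511406 ]
25 ##################################################.............................#############################################################
[302, 283, 293, 297, 286, 303, 296, 287, 313, 294, 148, 164, 330, 454, 425, 430, 426, 423, 413, 432, 525, 512, 532, 530, 542, 521, 537, 539, 537, 540, 540, 518, 462, 325, 434, 440, 420, 102, 155, 279, 300, 303, 292, 289, 290]
60 ##################################################.............................#############################################################
[342, 322, 316, 329, 322, 307, 287, 311, 305, 306, 213, 125, 271, 455, 436, 421, 428, 422, 416, 459, 527, 531, 532, 510, 537, 527, 519, 534, 527, 542, 534, 514, 467, 290, 436, 441, 350, 121, 181, 305, 315, 298, 304, 300, 296]
```

Request:
send_rows(rows=[[[0.5,-0.04,0.05,0,0,0],[1,-0.05,0.1,0,0,0],[1.5,-0.05,0.15,0,0,0],[2,-0.05,0.15,0,0,0],[2.5,-0.05,0.15,0,0,0],[3,-0.05,0.15,0,0,0],[3.3,-0.05,0.15,0,0,0],[3.3,-0.05,0.15,0,0,0],[3.3,-0.05,0.15,0,0,0]]])

```text
clock: 15.95
eef_pos: [438.9, -348.4, 88.4]
tool_rot: [-3.142, 0.0, -0.253]
force: [-0.1, -1.2, -1.9]
width: 20.6
gripper_force: 59.7
```

Request:
send_rows(rows=[[[0.1,0,0,0,0,0],[0.15,0,0,0,0,0],[0.15,0,0,0,0,0]]])

```text
clock: 16.25
eef_pos: [440.4, -348.9, 88.5]
tool_rot: [-3.142, -0.0, -0.253]
force: [-0.2, -0.4, -2.1]
width: 20.3
gripper_force: 59.7
```

Request:
send_rows(rows=[[[0.1,0,0,0,0,0],[0.15,0,0.05,0,0,0],[0.15,0,0.05,0,0,0]]])

```text
clock: 16.55
eef_pos: [440.7, -349.0, 88.1]
tool_rot: [-3.141, 0.002, -0.254]
force: [-3.4, 1.9, 4.5]
width: 20.8
gripper_force: 60.5
```

Request:
send_rows(rows=[[[0.05,0,0.05,0,0,0],[0.1,0,0.08,0,0,0],[0.1,0,0.08,0,0,0]]])

```text
clock: 16.85
eef_pos: [440.9, -349.1, 87.9]
tool_rot: [-3.14, 0.003, -0.254]
force: [-7.2, 3.4, 12.1]
width: 20.8
gripper_force: 61.5
```

Request:
send_rows(rows=[[[0,0,0,0,0,0],[0,0,0,0,0,0],[0,0,0,0,0,0],[0,0,0,0,0,0]]], grip=130)

```text
clock: 17.25
eef_pos: [443.3, -349.5, 87.0]
tool_rot: [3.142, -0.001, -0.253]
force: [-0.7, -0.8, -0.2]
width: 41.7
gripper_force: 0.0
```

Request:
send_rows(rows=[[[0,0,-3,0,0,0],[0,0,-7,0,0,0],[-1,0,-12,0,0,0],[-2,0,-16,0,0,0],[-2,0,-20,0,0,0],[-2,0,-22,0,0,0],[-2,0,-22,0,0,0]]])

```text
clock: 17.95
eef_pos: [424.4, -345.7, 310.1]
tool_rot: [3.139, -0.006, -0.253]
force: [-0.3, -0.2, -0.1]
width: 42.1
gripper_force: 0.0
```

Run:
```python
from h import *
im=snap('wrist');st=ctrl.read_state();print(st['eef_pos'])
for y in(52,-52):
    p=proj(im,[*rk(-31.5,y),30]);r=scr(im,p,30);print(r,inr(r[0]),np.degrees(YR))
print(delta([400,240,300],0))
im=snap('scene');print(onz(im,257,375,76))
g=cv2.cvtColor(im['pixels'],cv2.COLOR_RGB2HSV)
m=(im['pixels'].max(2)<50).astype(np.uint8);m[:340]=0;m[420:]=0;m[:,:220]=0;m[:,300:]=0
n,l,s,c=cv2.connectedComponentsWithStats(m);print(s[1:],c[1:])
```

```text
[ 424.04026339 -344.72317602  308.18018569]
(array([ 439. , -347.4]), array([20.5, 73.1]), 74.9) [-30.6  52.5] -14.478643482955901
(array([ 414.2, -445.8]), array([24.9, 74.6]), 75.4) [-30. -49.] -14.478643482955901
(array([-16.95, -56.02,   0.74]), array([ 0.001, -0.003, -0.253]))
[445.87068019 406.35711533  76.        ]
[[252 372  11  18 165]] [[256.66060606 380.78181818]]
```

Both scrapers are home. Next, the cover.

Request:
send_rows(rows=[[[-1.2,-5,0,0,0,-0.05],[-2.4,-10,0,0,0,-0.1],[-3.5,-15,0,0,0,-0.15],[-4.7,-20,0,0,0,-0.2],[-5.9,-25,0,0,0,-0.253],[-7.1,-30,0,0,0,-0.253],[-8.2,-35,0,0,0,-0.253],[-9.4,-40,0,0,0,-0.253],[-10.3,-43.5,0,0,0,-0.253],[-10.3,-43.5,0,0,0,-0.253]]])

```text
clock: 19.05
eef_pos: [431.5, 109.7, 304.9]
tool_rot: [-3.141, 0.004, 0.012]
force: [0.9, -0.1, -0.3]
width: 41.7
gripper_force: 0.0
```

Request:
send_rows(rows=[[[0.1,-5,0,0,0,0],[0.2,-10,1,0,0,0],[0.3,-15,2,0,0,0],[0.4,-20,3,0,0,0],[0.5,-25,4,0,0,0],[0.6,-29.8,4.8,0,0,0],[0.6,-29.8,4.8,0,0,0],[0.6,-29.8,4.8,0,0,0],[0.6,-29.8,4.8,0,0,0]]])

```text
clock: 19.95
eef_pos: [439.1, 398.3, 258.4]
tool_rot: [3.139, 0.001, -0.003]
force: [-0.1, -1.1, 0.1]
width: 41.9
gripper_force: 0.0
```

Run:
```python
from h import *
im=snap('wrist','w8.png');print(ctrl.read_state()['eef_pos'],ctrl.read_state()['tool_rot'],im['pixels'].shape)
print(proj(im,[446,406,76]))
```

```text
[439.3475024  398.13465256 258.89061048] [ 3.14013338e+00  3.34638049e-04 -3.59806186e-03] (480, 640, 3)
[np.float64(312.70441360437303), np.float64(226.010943827431)]
```

View pics/w8.png

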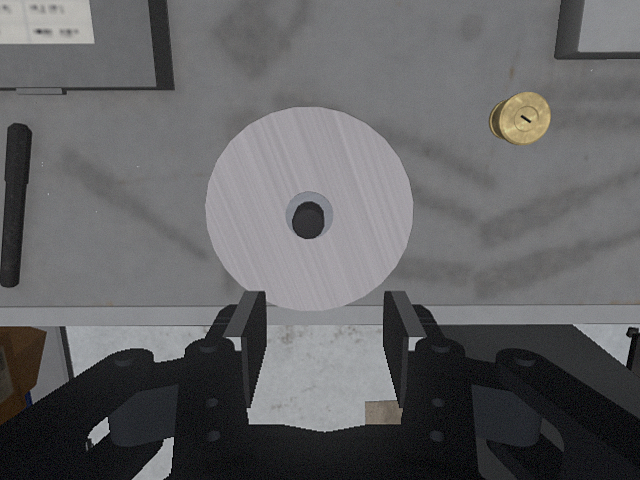

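The cover's flange is centred near (309,208), the knob top is at (308,219), and the third cylinder is at (520,118).

```bash
cat >> h.py <<'E'
def disc(im,c,rpx,z,thr,inv=False):
    "bright round top at height z round pixel c: min circle fit of rays on plane z"
    px=cv2.GaussianBlur(im['pixels'],(3,3),0).astype(int);m=thr(px).astype(np.uint8)
    n,l,st,ce=cv2.connectedComponentsWithStats(m);H,W=m.shape
    k=min(range(1,n),key=lambda i:np.hypot(*(ce[i]-c))+(1e4 if st[i][4]<200 else 0))
    q=cv2.findContours((l==k).astype(np.uint8),cv2.RETR_EXTERNAL,cv2.CHAIN_APPROX_NONE)[0];q=max(q,key=len)[:,0]
    P=np.array([onz(im,u,v,z)[:2] for u,v in q]);A=np.c_[2*P,np.ones(len(P))]
    for _ in range(4):
        x=np.linalg.lstsq(A,(P**2).sum(1),rcond=None)[0];r=np.sqrt(x[2]+x[:2]@x[:2])
        d=np.abs(np.hypot(*(P-x[:2]).T)-r);k=d<max(1.,2*np.median(d));P,A=P[k],A[k]
    return x[:2].round(1),round(2*r,1),len(P)
cover=lambda p:(p.min(2)>135)&(p.max(2)-p.min(2)<25)
brass=lambda p:(p[...,0]-p[...,2]>50)&(p[...,0]>105)
knob=lambda p:p.max(2)<75
E
python3 - <<'E'
from h import *
im=snap('wrist')
print(disc(im,(309,208),100,49,cover));print(disc(im,(308,219),20,76,knob),onz(im,308,219,76));print(onz(im,524,117,30),disc(im,(520,118),20,30,brass))
print(delta([444,404,140],0))
E
```

```text
(array([396.7, 414.3]), np.float64(207.8), 605)
(array([449.7, 409.1]), np.float64(20.9), 85) [450.54854383 408.84993126  76.        ]
[510.25992354 263.67820115  30.        ] (array([509.2, 263.7]), np.float64(33.1), 144)
(array([ 0.46, -0.58, 11.92]), array([ 0.001,  0.   , -0.004]))
```

Request:
send_rows(rows=[[[0.5,-0.5,4,0,0,0],[1,-1.1,8,0,0,0],[1,-1.1,11,0,0,0],[1,-1.1,12.5,0,0,0],[1,-1.1,13.4,0,0,0],[1,-1.1,13.4,0,0,0],[1,-1.1,13.4,0,0,0]]])

```text
clock: 20.75
eef_pos: [449.7, 411.5, 126.5]
tool_rot: [-3.14, -0.002, -0.001]
force: [-0.3, 0.4, -0.1]
width: 41.6
gripper_force: 0.0
```

Request:
send_rows(rows=[[[0,0,0,0,0,0],[0,0,0,0,0,0],[0,0,0,0,0,0],[0,0,0,0,0,0],[0,0,0,0,0,0],[0,0,0,0,0,0]]], grip=255)

```text
clock: 21.35
eef_pos: [449.5, 411.4, 126.7]
tool_rot: [-3.141, -0.002, -0.0]
force: [-0.3, -1.1, 5.6]
width: 17.9
gripper_force: 58.4
```

Request:
send_rows(rows=[[[0,0,-1,0,0,0],[0,0,-2,0,0,0],[0,0,-4,0,0,0],[0,0,-6,0,0,0],[0,0,-9,0,0,0],[0,0,-9,0,0,0]]])

```text
clock: 21.95
eef_pos: [451.0, 412.3, 219.7]
tool_rot: [-3.137, -0.006, -0.0]
force: [0.4, -0.3, -1.5]
width: 17.6
gripper_force: 58.7
```

Run:
```python
from h import *
print(ctrl.read_state()['force'],delta([455,-170,212],0))
```

```text
[ 0.3795334  -0.30617787 -1.50454949] (array([ 0.41, 58.23,  0.51]), array([-0.005, -0.006, -0.   ]))
```

Request:
send_rows(rows=[[[0,3,-4,0,0,0],[-0.5,7,-8,0,0,0],[-1,12,-8,0,0,0],[-1.5,17,-8,0,0,0],[-2,22,-8,0,0,0],[-2,27,-8,0,0,0],[-2,32,-8,0,0,0],[-2,37,-8,0,0,0],[-2,42,-8,0,0,0],[-1,47,-8,0,0,0]]])

```text
clock: 22.95
eef_pos: [436.1, -53.5, 295.2]
tool_rot: [-3.14, 0.001, -0.0]
force: [2.0, 1.3, -1.7]
width: 17.6
gripper_force: 59.2
```

Request:
send_rows(rows=[[[0.5,5,0,0,0,0],[1,10,0,0,0,0],[1.4,11.2,4,0,0,0],[1.4,11.2,9,0,0,0],[1.4,11.2,14,0,0,0],[1.4,11.2,18,0,0,0],[1.4,11.2,18,0,0,0],[1.4,11.2,18,0,0,0]]])

```text
clock: 23.75
eef_pos: [451.4, -164.6, 115.6]
tool_rot: [3.141, 0.001, -0.001]
force: [0.3, -0.6, -1.7]
width: 17.8
gripper_force: 59.1
```

Request:
send_rows(rows=[[[0,0,1,0,0,0],[0,0,2,0,0,0],[0,0,2.4,0,0,0],[0,0,2.6,0,0,0],[0,0,2.6,0,0,0]]])

```text
clock: 24.25
eef_pos: [451.7, -163.8, 89.7]
tool_rot: [-3.141, -0.001, -0.0]
force: [-0.0, 0.8, 2.7]
width: 17.7
gripper_force: 59.8
```

Request:
send_rows(rows=[[[0,0,0,0,0,0],[0,0,0,0,0,0],[0,0,0,0,0,0],[0,0,0,0,0,0]]], grip=100)

```text
clock: 24.65
eef_pos: [451.6, -164.1, 89.1]
tool_rot: [3.141, -0.0, -0.0]
force: [-0.4, -0.2, -0.1]
width: 52.1
gripper_force: 0.0
```

Request:
send_rows(rows=[[[0,0,-3,0,0,0],[0,0,-8,0,0,0],[-0.5,-4,-13,0,0,0],[-1,-8,-16,0,0,0],[-1.8,-12,-16,0,0,0],[-1.8,-14,-16,0,0,0],[-1.8,-14,-16,0,0,0]]], grip=0)

```text
clock: 25.35
eef_pos: [433.2, -20.1, 249.1]
tool_rot: [-3.139, 0.001, 0.007]
force: [-0.7, -0.7, 0.3]
width: 85.3
gripper_force: 0.0
```

Run:
```python
from h import *
im=snap('wrist','w9.png');print(ctrl.read_state()['eef_pos'],ctrl.read_state()['tool_rot'])
k=proj(im,[451,-165,39]);print(k,disc(im,k,20,39,knob))
for c in((434,-23),(440,49)):
    print(disc(im,proj(im,[*c,30]),20,30,brass))
```

```text
[433.46068409 -22.32061948 249.15272477] [-3.14108037e+00 -7.00644325e-05  3.90007857e-03]
[np.float64(545.0537188753156), np.float64(201.62381794737604)] (array([ 450.8, -157.5]), np.float64(24.7), 98)
(array([415.1, -50.2]), np.float64(32.7), 130)
(array([440.2,  49.8]), np.float64(32.9), 135)
```

Cylinder 0 has been knocked to (415,-50), well within grasp. Picking it now.

Request:
send_rows(rows=[[[-1,1.5,3,0,0,0],[-1.9,2.8,6,0,0,0],[-1.9,2.8,9,0,0,0],[-1.9,2.8,12,0,0,0],[-1.9,2.8,15,0,0,0],[-1.9,2.8,17.2,0,0,0],[-1.9,2.8,17.2,0,0,0],[-1.9,2.8,17.2,0,0,0]]], grip=100)

```text
clock: 26.2
eef_pos: [420.9, -54.6, 83.3]
tool_rot: [3.142, 0.012, -0.003]
force: [0.1, 0.2, 0.3]
width: 52.1
gripper_force: 0.0
```

Request:
send_rows(rows=[[[0,0,0,0,0,0],[0,0,0,0,0,0],[0,0,0,0,0,0],[0,0,0,0,0,0],[0,0,0,0,0,0],[0,0,0,0,0,0]]], grip=255)

```text
clock: 26.8
eef_pos: [421.1, -53.1, 84.4]
tool_rot: [-3.141, 0.01, -0.0]
force: [-0.5, -0.8, 6.7]
width: 31.6
gripper_force: 59.3
```

Request:
send_rows(rows=[[[0,0,-3,0,0,0],[0,0,-8,0,0,0],[0,0,-13,0,0,0],[0.5,-4,-16,0,0,0],[1,-9,-16,0,0,0],[1,-14,-16,0,0,0],[1,-19,-16,0,0,0],[1.5,-24,-16,0,0,0],[2,-29,-16,0,0,0],[2.5,-34,-16,0,0,0]]])

```text
clock: 27.8
eef_pos: [447.0, 288.3, 244.1]
tool_rot: [-3.139, 0.012, 0.001]
force: [1.8, 0.9, -1.5]
width: 31.8
gripper_force: 60.2
```

Run:
```python
from h import *
im=snap('wrist','w10.png');print(ctrl.read_state()['eef_pos'],ctrl.read_state()['tool_rot'],proj(im,[449.6,410,44]),proj(im,[449.6,410,5]))
```

```text
[446.90375612 298.76629048 243.08599772] [-3.13288488  0.01101258  0.01261201] [np.float64(139.5850061351674), np.float64(223.0735417822389)] [np.float64(161.7608338390329), np.float64(210.99218166196795)]
```

View pics/w10.png

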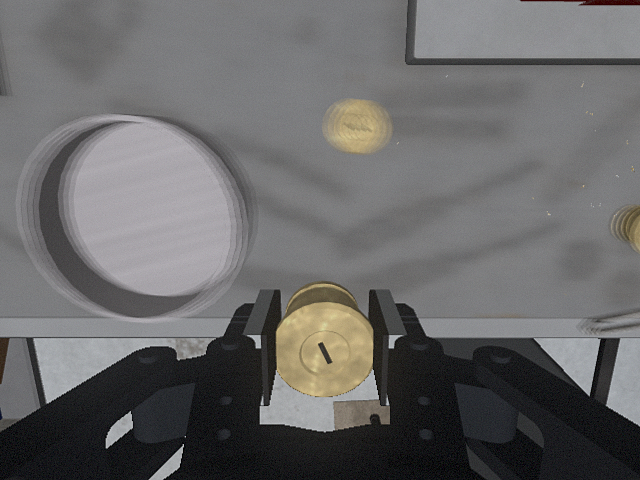

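The cylinder is held, the tub is open and empty at about (150,210), and the third cylinder is at (358,126). The picture is blurred by motion, so I measure again once settled.

Run:
```python
from h import *
im=snap('wrist');print(ctrl.read_state()['eef_pos'],ctrl.read_state()['tool_rot'])
px=im['pixels'].astype(int);c=tuple(int(x) for x in proj(im,[449.6,410,5]));print(c,px[c[1],c[0]])
fl=lambda p:(p.min(2)>150)
print(disc(im,c,90,5,fl))
print(disc(im,proj(im,[509,264,30]),20,30,brass))
print(delta([487.5,410,200],0))
```

```text
[446.6161981  294.38232368 242.91851108] [-3.13608115  0.01156108  0.01272852]
(177, 209) [171 169 173]
(array([437.7, 425.1]), np.float64(157.5), 592)
(array([509.3, 263.3]), np.float64(33.0), 149)
(array([  4.28, -11.49,   4.31]), array([-0.005,  0.012,  0.013]))
```

Request:
send_rows(rows=[[[1.5,-4,0,0,0,0],[3,-8,0,0,0,0],[4.8,-11.6,2,0,0,0],[4.8,-11.6,6,0,0,0],[4.8,-11.6,9,0,0,0],[4.8,-11.6,12,0,0,0],[4.8,-11.6,14.5,0,0,0],[4.8,-11.6,14.7,0,0,0],[4.8,-11.6,14.7,0,0,0]]])

```text
clock: 28.8
eef_pos: [494.0, 401.8, 96.4]
tool_rot: [-3.141, 0.012, -0.0]
force: [0.4, 0.3, -1.1]
width: 31.8
gripper_force: 60.2
```

Run:
```python
from h import *
im=snap('wrist','w11.png');s=ctrl.read_state();print(s['eef_pos'],s['tool_rot'],s['force'])
```

```text
[494.67382894 402.03783518  97.3945698 ] [-3.13957452e+00  1.04708213e-02 -1.27645942e-04] [-0.5396368   0.15410897 -0.59143575]
```

View pics/w11.png

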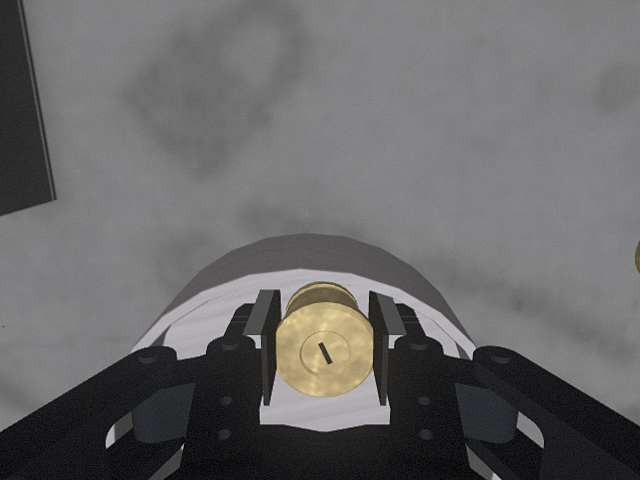

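The cylinder is inside the tub, and the tub's axis lies slightly left of it (apex near column 311 against 325).

Request:
send_rows(rows=[[[0,-0.4,0,0,0,0],[0,-0.7,0.3,0,0,0],[0,-0.7,0.6,0,0,0],[0,-0.7,0.7,0,0,0],[0,-0.7,0.7,0,0,0]]])

```text
clock: 29.35
eef_pos: [494.0, 409.7, 89.6]
tool_rot: [-3.139, 0.012, 0.0]
force: [-1.8, 2.8, 3.7]
width: 31.2
gripper_force: 60.6
```

Request:
send_rows(rows=[[[0,0,0.06,0,0,0],[0,0,0.1,0,0,0],[0,0,0.1,0,0,0]]])

```text
clock: 29.65
eef_pos: [494.2, 409.7, 89.5]
tool_rot: [-3.138, 0.012, 0.0]
force: [-2.5, 0.6, 9.1]
width: 31.4
gripper_force: 61.1
```

Request:
send_rows(rows=[[[0,0,0,0,0,0],[0,0,0,0,0,0],[0,0,0,0,0,0],[0,0,0,0,0,0],[0,0,0,0,0,0]]], grip=130)

```text
clock: 30.15
eef_pos: [494.0, 408.8, 87.9]
tool_rot: [-3.14, 0.012, -0.0]
force: [-0.1, -0.0, -0.8]
width: 41.8
gripper_force: 0.0
```

Request:
send_rows(rows=[[[0,0,-3,0,0.012,0],[0,0,-7,0,0.012,0],[0,3,-11,0,0.012,0],[0,8,-11,0,0.012,0],[0,12,-11,0,0.012,0],[0,14.7,-11,0,0.012,0],[0,14.7,-11,0,0.012,0],[0,14.7,-11,0,0.012,0]]])

```text
clock: 30.95
eef_pos: [495.5, 261.7, 198.0]
tool_rot: [-3.139, 0.0, -0.002]
force: [-0.3, 1.3, -0.6]
width: 41.6
gripper_force: 0.0
```

Run:
```python
from h import *
im=snap('wrist');s=ctrl.read_state();print(s['eef_pos'],s['tool_rot'])
r=disc(im,proj(im,[509,263,30]),20,30,brass);print(r,delta([*r[0],78],0))
p=proj(im,[488,410,35]);print(p)
im=snap('scene');p=proj(im,[488,410,35]);m=brass(im['pixels'].astype(int));a=np.argwhere(m[350:440,210:310]);print(p,len(a),a.mean(0)+[350,210] if len(a) else 0)
```

```text
[495.37144369 262.77525406 197.77198149] [-3.13913664e+00  2.37301003e-04  5.13904302e-04]
(array([509.7, 263.4]), np.float64(33.2), 164) (array([ 1.44, -0.03, 11.98]), array([-0.002,  0.   ,  0.001]))
[np.float64(68.7825184522685), np.float64(258.86868026782844)]
[np.float64(237.36554858286488), np.float64(385.7611939176586)] 354 [390.79096045 238.05932203]
```

Request:
send_rows(rows=[[[0.8,-0.03,4,0,0,0],[1.4,-0.03,8,0,0,0],[1.4,-0.03,11,0,0,0],[1.4,-0.03,12,0,0,0],[1.4,-0.03,12,0,0,0],[1.4,-0.03,12,0,0,0]]], grip=100)

```text
clock: 31.65
eef_pos: [509.9, 262.9, 78.8]
tool_rot: [-3.14, -0.001, 0.001]
force: [-0.3, 0.2, 0.0]
width: 51.9
gripper_force: 0.0
```

Request:
send_rows(rows=[[[0,0,0,0,0,0],[0,0,0,0,0,0],[0,0,0,0,0,0],[0,0,0,0,0,0],[0,0,0,0,0,0],[0,0,0,0,0,0]]], grip=255)

```text
clock: 32.25
eef_pos: [510.2, 262.8, 79.8]
tool_rot: [-3.138, -0.002, -0.0]
force: [-1.2, -0.1, 5.2]
width: 31.9
gripper_force: 59.1
```

Request:
send_rows(rows=[[[0,0,-4,0,0,0],[0,0,-9,0,0,0],[-1,-4,-10,0,0,0],[-3,-8,-10,0,0,0],[-5,-12,-10,0,0,0],[-6,-14.6,-10,0,0,0],[-6,-14.6,-10,0,0,0],[-6,-14.6,-10,0,0,0]]])

```text
clock: 33.05
eef_pos: [449.0, 408.6, 178.7]
tool_rot: [-3.14, -0.001, 0.002]
force: [-0.5, -1.0, -0.2]
width: 31.8
gripper_force: 60.0
```

Run:
```python
from h import *
im=snap('wrist','w12.png');s=ctrl.read_state();print(s['eef_pos'],s['tool_rot'],s['force'],s['width'])
print(disc(im,proj(im,[488,410,35]),20,35,brass), delta([449.6,410,90],0))
```

```text
[449.73964969 407.35942833 178.78768922] [-3.14039814e+00 -1.07016185e-03 -7.90762972e-04] [-0.13290417 -0.94239521 -0.38095218] 31.812205525477776
(array([487.7, 411.5]), np.float64(32.8), 189) (array([-0.02, -0.25,  8.88]), array([-0.001, -0.001, -0.001]))
```

View pics/w12.png

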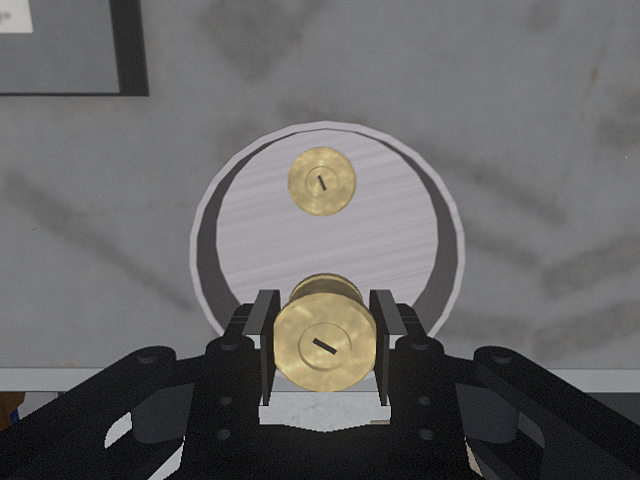

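The first cylinder stands upright in the tub at (322,181). The tub's outer rim spans columns 190 to 465, with its far edge at row 122.

Run:
```python
from h import *
im=snap('wrist')
l,r,t=[onz(im,*p,44) for p in((190,248),(465,248),(328,122))]
print(l.round(1),r.round(1),t.round(1),'ctr',(l[1]+r[1])/2,t[0]-70)
```

```text
[456.6 475.9  44. ] [456.3 338.2  44. ] [517.3 406.8  44. ] ctr 407.07616096008485 447.2695907347097
```

Request:
send_rows(rows=[[[-0.15,0,3,0,0,0],[-0.2,0,6,0,0,0],[-0.2,0,8.5,0,0,0],[-0.2,0,9.2,0,0,0],[-0.2,0,9.4,0,0,0],[-0.2,0,9.4,0,0,0]]])

```text
clock: 33.75
eef_pos: [448.4, 406.7, 85.2]
tool_rot: [-3.14, -0.0, -0.003]
force: [-0.1, -0.4, -0.5]
width: 32.1
gripper_force: 60.0
```

Request:
send_rows(rows=[[[0,0,0.06,0,0,0],[0,0,0.1,0,0,0],[0,0,0.1,0,0,0]]])

```text
clock: 34.05
eef_pos: [448.8, 407.4, 84.8]
tool_rot: [-3.14, -0.002, -0.002]
force: [-0.9, -3.1, 7.0]
width: 32.1
gripper_force: 60.8
```

Request:
send_rows(rows=[[[0,0,0,0,0,0],[0,0,0,0,0,0],[0,0,0,0,0,0],[0,0,0,0,0,0],[0,0,0,0,0,0]]], grip=130)

```text
clock: 34.55
eef_pos: [447.4, 408.3, 83.0]
tool_rot: [-3.14, 0.0, -0.0]
force: [1.2, 0.1, 0.5]
width: 41.6
gripper_force: 0.0
```

Request:
send_rows(rows=[[[0,0,-4,0,0,0],[0,0,-9,0,0,0],[0,5,-12,0,0,0],[0,10,-12,0,0,0],[-0.3,15,-12,0,0,0],[-0.6,20,-12,0,0,0],[-1,25,-12,0,0,0],[-1,30,-12,0,0,0],[-1,35,-12,0,0,0],[-1,35.5,-12,0,0,0]]])

```text
clock: 35.55
eef_pos: [437.1, 47.4, 203.4]
tool_rot: [3.141, -0.002, -0.009]
force: [0.2, -0.1, 0.4]
width: 42.0
gripper_force: 0.0
```

Request:
send_rows(rows=[[[0,0,0,0,0,0],[0,0,0,0,0,0]]], grip=100)

```text
clock: 35.75
eef_pos: [437.4, 54.4, 202.4]
tool_rot: [-3.139, 0.0, 0.001]
force: [-0.2, 0.9, -0.3]
width: 51.9
gripper_force: 0.0
```

Run:
```python
from h import *
im=snap('wrist');s=ctrl.read_state();print(s['eef_pos'],s['tool_rot'])
r=disc(im,proj(im,[440,50,30]),20,30,brass);print(r,delta([*r[0],79],0))
```

```text
[437.3504588   54.97281028 202.30739866] [-3.13898173e+00  6.70467805e-04  2.45995166e-03]
(array([439.9,  51.2]), np.float64(33.6), 160) (array([ 0.26,  0.41, 12.33]), array([-0.003,  0.001,  0.002]))
```

Request:
send_rows(rows=[[[0.1,0.3,4,0,0,0],[0.2,0.4,8,0,0,0],[0.2,0.4,11,0,0,0],[0.2,0.4,12.3,0,0,0],[0.2,0.4,12.3,0,0,0],[0.2,0.4,12.3,0,0,0]]], grip=100)

```text
clock: 36.4
eef_pos: [439.4, 50.5, 79.5]
tool_rot: [-3.139, 0.0, 0.002]
force: [-0.5, -0.5, 0.4]
width: 52.0
gripper_force: 0.0
```

Request:
send_rows(rows=[[[0,0,0,0,0,0],[0,0,0,0,0,0],[0,0,0,0,0,0],[0,0,0,0,0,0],[0,0,0,0,0,0],[0,0,0,0,0,0]]], grip=255)

```text
clock: 37.0
eef_pos: [439.8, 49.8, 80.5]
tool_rot: [-3.14, -0.002, 0.0]
force: [1.5, -0.6, 7.9]
width: 31.8
gripper_force: 59.3
```

Request:
send_rows(rows=[[[0,0,-4,0,0,0],[0,0,-9,0,0,0],[0,-4,-12,0,0,0],[0,-9,-12,0,0,0],[0,-14,-12,0,0,0],[0,-19,-12,0,0,0],[-1,-24,-12,0,0,0],[-2,-29,-12,0,0,0],[-3,-34,-12,0,0,0],[-3.3,-35.6,-12,0,0,0]]])

```text
clock: 38.0
eef_pos: [402.9, 411.7, 199.8]
tool_rot: [-3.137, 0.001, 0.009]
force: [-0.0, -0.2, -0.8]
width: 31.5
gripper_force: 60.1
```

Run:
```python
from h import *
ctrl.get_image('side');im=snap('wrist');s=ctrl.read_state();print(s['eef_pos'],s['tool_rot'],s['width'])
for x in(448,488): print(disc(im,proj(im,[x,408,35]),20,35,brass))
print(delta([407,408,90],0))
```

```text
[403.81065685 409.73250727 199.72356923] [-3.13852008e+00  7.25884262e-04  8.12215613e-03] 31.760436680150946
(array([448.2, 408. ]), np.float64(32.7), 172)
(array([487.3, 411.5]), np.float64(32.9), 185)
(array([ 0.33,  0.21, 10.97]), array([-0.003,  0.001,  0.008]))
```

Request:
send_rows(rows=[[[0.5,0.15,3,0,0,0],[0.5,0.15,7,0,0,0],[0.5,0.15,10,0,0,0],[0.5,0.15,11.1,0,0,0],[0.5,0.15,11.35,0,0,0],[0.5,0.15,11.35,0,0,0]]])

```text
clock: 38.7
eef_pos: [412.2, 403.5, 87.6]
tool_rot: [-3.14, -0.001, -0.001]
force: [-1.4, -0.9, -0.8]
width: 31.7
gripper_force: 60.2
```

Request:
send_rows(rows=[[[0,0,0.06,0,0,0],[0,0,0.1,0,0,0],[0,0,0.1,0,0,0]]])

```text
clock: 39.0
eef_pos: [411.6, 404.2, 86.4]
tool_rot: [-3.139, -0.001, -0.0]
force: [0.3, 0.0, -1.8]
width: 31.8
gripper_force: 60.1
```

Request:
send_rows(rows=[[[-0.1,-0.2,0,0,0,0],[-0.2,-0.3,0.05,0,0,0],[-0.2,-0.3,0.12,0,0,0],[-0.2,-0.3,0.12,0,0,0]]])

```text
clock: 39.4
eef_pos: [409.8, 406.8, 85.6]
tool_rot: [-3.139, -0.001, -0.0]
force: [-0.9, -1.3, 9.1]
width: 32.0
gripper_force: 61.0
```

Request:
send_rows(rows=[[[0,0,0,0,0,0],[0,0,0,0,0,0],[0,0,0,0,0,0],[0,0,0,0,0,0],[0,0,0,0,0,0]]], grip=130)

```text
clock: 39.9
eef_pos: [409.3, 406.8, 84.2]
tool_rot: [-3.14, 0.0, -0.0]
force: [0.3, -0.3, 0.4]
width: 41.6
gripper_force: 0.0
```

Request:
send_rows(rows=[[[0,0,-4,0,0,0],[0,0,-9,0,0,0],[0,0,-14,0,0,0],[0,0,-18,0,0,0],[-1,0,-20,0,0,0],[-1,0,-20,0,0,0],[-1,0,-20,0,0,0],[-1,0,-20,0,0,0]]])

```text
clock: 40.7
eef_pos: [398.9, 406.2, 283.1]
tool_rot: [3.142, 0.002, -0.0]
force: [0.4, 0.1, 0.1]
width: 42.0
gripper_force: 0.0
```

Run:
```python
from h import *
im=snap('wrist','w13.png');s=ctrl.read_state();print(s['eef_pos'],s['tool_rot'],s['width'])
for x in(410,448,488): print(disc(im,proj(im,[x,408,35]),20,35,brass))
print(delta([400,-163,300],0))
```

```text
[399.00232801 406.15635267 282.97668922] [ 3.14124021e+00  1.59551916e-03 -4.28466259e-04] 41.89209513801255
(array([409.8, 408. ]), np.float64(32.9), 124)
(array([448.1, 408.5]), np.float64(32.6), 128)
(array([487.3, 411.9]), np.float64(32.7), 135)
(array([ 0.12, 56.92, -1.68]), array([ 0.   ,  0.002, -0.   ]))
```

View pics/w13.png

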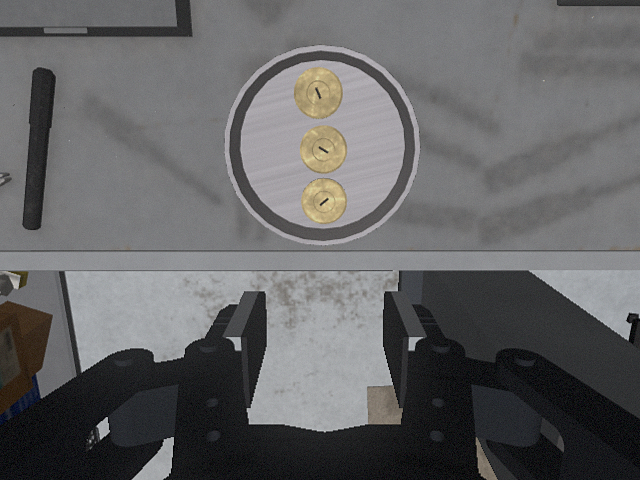

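All three cylinders stand upright in the tub. Its rim spans columns 225 to 419 and rows 45 to 245.

Run:
```python
from h import *
im=snap('wrist')
print([onz(im,u,v,44).round(1) for u,v in((322,45),(322,245),(225,145),(419,145))])
```

```text
[array([516.8, 408.5,  44. ]), array([377.9, 409. ,  44. ]), array([451.7, 477.5,  44. ]), array([451.3, 339.9,  44. ])]
```

Request:
send_rows(rows=[[[1,5,0,0,0,0],[2,10,0,0,0,0],[3,15,0,0,0,0],[3.5,20,0,0,0,0],[3.5,25,0,0,0,0],[3.5,30,0,0,0,0],[3.5,35,0,0,0,0],[3.5,40,0,0,0,0],[3.5,45,0,0,0,0],[3.5,50,0,0,0,0]]])

```text
clock: 41.8
eef_pos: [433.8, -92.4, 283.1]
tool_rot: [-3.14, 0.001, -0.0]
force: [0.2, 0.5, 0.2]
width: 41.7
gripper_force: 0.0
```

Request:
send_rows(rows=[[[0.3,4,1,0,0,0],[0.6,7,3,0,0,0],[0.6,7,5,0,0,0],[0.6,7,5,0,0,0],[0.6,7,5,0,0,0]]])

```text
clock: 42.3
eef_pos: [439.8, -160.2, 233.1]
tool_rot: [-3.14, 0.002, -0.001]
force: [0.1, 1.6, 0.4]
width: 41.6
gripper_force: 0.0
```

Run:
```python
from h import *
im=snap('wrist','w14.png');s=ctrl.read_state();print(s['eef_pos'],s['tool_rot'])
k=proj(im,[451,-164,39]);r=disc(im,k,20,39,knob);print(k,r,delta([*r[0],89.5],0))
```

```text
[ 440.27032483 -159.93977333  233.65227515] [-3.13998391e+00  6.09264953e-04  2.68516895e-04]
[np.float64(332.7373066461524), np.float64(214.70372793024015)] (array([ 451.6, -162.8]), np.float64(20.4), 78) (array([ 1.14,  0.31, 14.41]), array([-0.002,  0.001,  0.   ]))
```

Request:
send_rows(rows=[[[0.6,0.3,4,0,0,0],[1.1,0.3,8,0,0,0],[1.1,0.3,12,0,0,0],[1.1,0.3,14,0,0,0],[1.1,0.3,14.3,0,0,0],[1.1,0.3,14.3,0,0,0],[1.1,0.3,14.3,0,0,0]]])

```text
clock: 43.05
eef_pos: [452.2, -163.1, 91.9]
tool_rot: [-3.141, -0.002, 0.001]
force: [0.5, -0.8, 0.5]
width: 42.0
gripper_force: 0.0
```

Request:
send_rows(rows=[[[0,0,0,0,0,0],[0,0,0,0,0,0],[0,0,0,0,0,0],[0,0,0,0,0,0],[0,0,0,0,0,0],[0,0,0,0,0,0]]], grip=255)

```text
clock: 43.65
eef_pos: [452.0, -163.2, 91.9]
tool_rot: [-3.141, -0.003, -0.0]
force: [-0.5, 1.2, 8.3]
width: 17.8
gripper_force: 58.3
```

Request:
send_rows(rows=[[[0,0,-4,0,0,0],[0,0,-8,0,0,0],[0,0,-13,0,0,0],[0,0,-18,0,0,0],[-1,-4,-20,0,0,0],[-2,-9,-20,0,0,0],[-2,-14,-20,0,0,0],[-2,-19,-20,0,0,0],[-2,-24,-20,0,0,0],[-2,-29,-20,0,0,0]]])

```text
clock: 44.65
eef_pos: [430.5, 127.9, 291.5]
tool_rot: [-3.139, -0.0, -0.0]
force: [1.8, 0.2, -2.6]
width: 17.9
gripper_force: 59.3
```

Request:
send_rows(rows=[[[0,-5,0,0,0,0],[0,-10,0,0,0,0],[0.5,-15,0,0,0,0],[1,-20,0,0,0,0],[1.5,-25,0,0,0,0],[1.6,-28.2,3,0,0,0],[1.6,-28.2,7,0,0,0],[1.6,-28.2,10,0,0,0],[1.6,-28.2,12,0,0,0],[1.6,-28.2,12,0,0,0]]])

```text
clock: 45.65
eef_pos: [445.2, 407.2, 168.8]
tool_rot: [3.14, 0.005, 0.0]
force: [-1.4, -0.7, -1.1]
width: 17.9
gripper_force: 59.2
```

Run:
```python
from h import *
ctrl.get_image('side');ctrl.get_image('side')
s=ctrl.read_state();print(s['eef_pos'],s['tool_rot'],s['width'],delta([448,409,130],0))
```

```text
[447.49144045 407.86494073 172.04742571] [-3.14010379e+00 -3.30999185e-04 -3.03247912e-04] 17.40872532906636 (array([ 0.05, -0.11,  4.2 ]), array([-0.001, -0.   , -0.   ]))
```

Request:
send_rows(rows=[[[0.05,-0.1,1,0,0,0],[0.05,-0.1,2,0,0,0],[0.05,-0.1,3,0,0,0],[0.05,-0.1,3.7,0,0,0],[0.05,-0.1,4.1,0,0,0],[0.05,-0.1,4.1,0,0,0],[0.05,-0.1,4.1,0,0,0]]])

```text
clock: 46.45
eef_pos: [448.1, 408.9, 130.5]
tool_rot: [-3.14, -0.0, -0.0]
force: [0.4, -0.1, -1.0]
width: 18.0
gripper_force: 59.5
```

Request:
send_rows(rows=[[[0,0,0.1,0,0,0],[0,0,0.2,0,0,0],[0,0,0.25,0,0,0],[0,0,0.25,0,0,0]]])

```text
clock: 46.85
eef_pos: [448.1, 409.0, 129.0]
tool_rot: [-3.139, -0.0, -0.0]
force: [-2.5, -0.6, 5.5]
width: 18.0
gripper_force: 60.1
```

Contact came at 129.0, against an expected 128.9, so the cover is seated. I release and check.

Request:
send_rows(rows=[[[0,0,0,0,0,0],[0,0,0,0,0,0],[0,0,0,0,0,0],[0,0,0,0,0,0]]], grip=110)

```text
clock: 47.25
eef_pos: [447.9, 408.9, 127.8]
tool_rot: [-3.14, 0.0, -0.0]
force: [0.9, -0.2, 0.2]
width: 48.6
gripper_force: 0.0
```

Request:
send_rows(rows=[[[0,0,-4,0,0,0],[0,0,-8,0,0,0],[-1,0,-12,0,0,0],[-2,0,-16,0,0,0],[-3,0,-16,0,0,0],[-3,0,-16,0,0,0]]])

```text
clock: 47.85
eef_pos: [416.6, 409.3, 288.4]
tool_rot: [-3.138, 0.001, 0.001]
force: [0.0, 0.5, -1.6]
width: 48.3
gripper_force: 0.0
```

Run:
```python
from h import *
im=snap('wrist');s=ctrl.read_state();print(s['eef_pos'])
print(disc(im,proj(im,[448,409,76]),20,76,knob))
a=im['pixels'];b=snap('scene')['pixels'];c=np.vstack([np.hstack([a[:320],b[160:480]])[:,:]]);c=cv2.resize(c,(800,200))
v=np.zeros((600,800,3),np.uint8);v[:300,:400]=cv2.resize(a,(400,300));v[:300,400:]=cv2.resize(b,(400,300));v[300:,:400]=cv2.resize(b[320:460,180:340],(400,300),interpolation=cv2.INTER_CUBIC);v[300:,400:]=cv2.resize(b[170:320,300:460],(400,300),interpolation=cv2.INTER_CUBIC)
cv2.imwrite('pics/fin.png',v[...,::-1])
```

```text
[416.93477074 409.01818936 287.44459755]
(array([446.5, 410.2]), np.float64(19.4), 84)
```

View pics/fin.png

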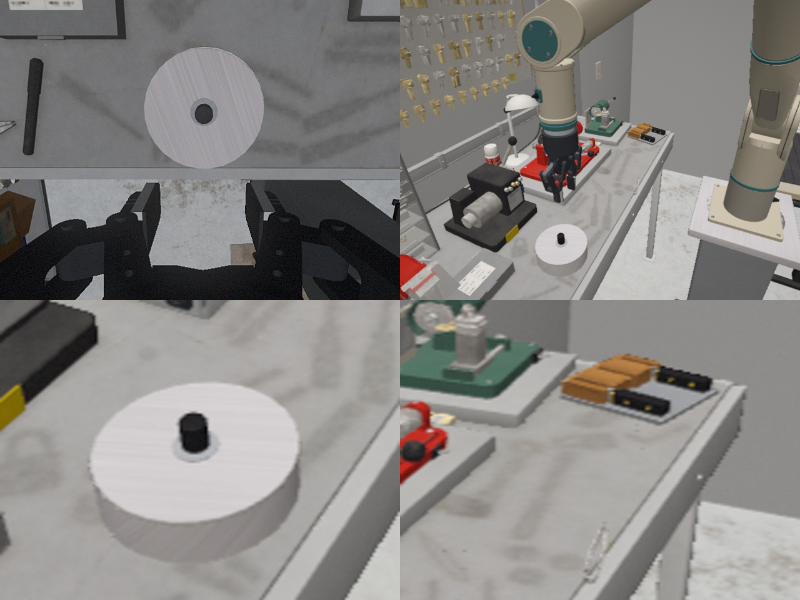

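The cover sits level and seated with its knob at (193,433), both scrapers are in the rack, and no cylinders are left loose. I hand in the job.

```bash
python3 -c "
from cell import ctrl
print(ctrl.finish_job())"
```

```text
the job is handed in; nothing more can be done
None
```

I handed the job in at about 48 s of the 210 s allowed: the three cylinders are in the tub with its cover seated level, both scrapers are fully home in the rack's two outer slots, and I didn't touch the padlock, oil bottle or tweezers.

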